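Zero the laboratory balance by its green key

ROBOT

A 6-joint arm with a two-finger parallel gripper is mounted at the origin on a cart in front of the work surface, level with it; the furniture and walls round the work are solid. World frame = base frame: x ahead of the robot, y to its left, z up, the work surface at z = 0. Lengths are in m, angles in rad, forces in N, time in s.
With the tool pointing down it reaches from about 0.225 to 0.725 m from the base axis. Payload 3.1 kg.
Tool frame: the origin (TCP) lies at the very end of the fingers, on their centre line; the grasp point (between the pads) lies 19 mm behind it; z points along the fingers, y is the line along which they close (so a half turn about z gives the same grasp; the last joint's range is limited). The gripper opens to 85 mm and grips with 20 to 120 N. Pads are 22 mm wide; open, the fingers measure 114 mm over their backs; the gripper's body (76 mm by 85 mm) begins 54 mm behind the grasp point. The pads swing forward as they close: fully open they stand 13 mm farther back than shut.
Start: joints at [-1.386, 0.048, 0.099, 1.622, 0, 1.443], TCP at [0.162, -0.5, 0.231] pointing down, gripper open.
Joint ranges: [-2.91, 2.91], [-0.99, 1.94], [-1.21, 1.42], [-2.12, 2.29], [-1.49, 1.47], [-3.14, 3.14]. Speed limits (rad/s): [2.79, 2.79, 3.14, 3.14, 3.14, 3.14].

INTERFACE

Orientations are given as [roll, pitch, yaw] about the fixed x, y, z axes, in that order (R = Rz(yaw) Ry(pitch) Rx(roll)).
In Python, from plant import env, vision gives the robot as it stands.
- The arm moves only by the tool carry_out, never from a script. Its argument "increments" is a list of rows, each an object of numbers: "fingers": the finger opening in mm, from 0 to 85.4; "dx", "dy", "dz": the shift along the tool's x, y, z in mm; "roll": the turn about the tool's z in degrees. A call has 1 to 20 rows; each row shifts and turns the commanded pose from where the row before left it, along the tool's axes as they then stand; what a row does not reach is not made up. A row lasts 1/8 s, in which the tool goes at most 62.5 mm and 10.7 degrees, less where a joint would pass 70% of its speed; a pose out of reach is approached as far as the arm can. A call with a gripper value outside its range is refused whole. The fingers move at their own pace and stop on an object; "force" is the grip in N (left out, the last holds). Time passes only in rows, so rows that do not move let the fingers close. It gives the time, the measured TCP pose, the force, the opening and the grip force at its end, in the units of the state.
- env.get_state(): the state, without advancing time (a new reading comes with each control period).
- vision.get_image(name): name is "scene" or "top"; returns a dict with "img" (480x640x3 uint8, red, green, blue), "z_map" (480x640 float32, m along the optical axis (not along the pixel's ray), 0 where there is no reading), "fx", "fy", "cx", "cy" (pixels), "distortion" ([k1, k2, p1, p2, k3] as OpenCV has them; the pictures are not rectified), "R" (3x3) and "t" (3): a world point X has camera coordinates R X + t. Camera axes: x right, y down, z forward; pixel columns grow to the right and rows downward; lengths in m; the calibration is good to about 2 mm. A picture is of the moment at which its call begins.
- env.finish_job(): hands the job in; it is judged then, once.
The state is a dict: "clock": time; "qpos": joint angles; "joint_velocities": joint speeds; "joint_torque": joint torques, N m; "ee_pos": TCP position; "eef_rot": TCP orientation; "contact_force": force on the tool from outside, world axes, zero at the start; "wrist_torque": the same for the moment, N m; "finger_gap": finger opening in m; "grip_force": force on a finger pad.
Only numpy, scipy, OpenCV 4.12 (cv2) and the standard library are available. Lean on these libraries where they do the work, as an engineer would, in place of code of your own. Each camera call takes 0.05 s, during which the arm holds its last target. There are 200 camera calls.

TASK

Zero the balance with the jar on its pan: touch the green key lightly with the fingertips, pressing it partway down, keep it pressed for two seconds, then let go and withdraw at least 10 cm from it. Touch nothing else: not the other keys, the rest of the balance, the jar on the pan or the things around, and pick nothing up.

Things in the scene. Friction and masses are not known exactly. Their poses are not given: they have to be found in the camera images.
- balance: fixed white laboratory balance, 270 mm deep (x) x 220 mm wide (y). Origin: centre of its underside on the worktop; its x axis points from the key deck back to the pan, z up. A flat key deck 42 mm high forms the front (x from -135 to about -65 mm), with four coloured keys in a row along y at x = -100 mm, 48 mm from centre to centre, in any order of colours; behind it a sloping dark display rises to 63 mm, and the rear housing is 60 mm high
- pan (a point): centre of the top face of the balance's round steel pan, 120 mm across, 70 mm above the worktop, at x = +50 mm of the balance
- key_green_top (a point): centre of the flat top face of the green key's cap (the zero key): 13 mm above the deck, 55 mm above the worktop when up; it goes straight down with the key
- key_green (a joint): how far the green key is pressed, m: 0 up, 0.006 at its hard stop; a spring lifts it when let go. About 0.9 N starts to move it, 2.0 N presses it 2.5 mm (it then registers), 3.6 N brings it to its stop, beyond which it is rigid
- key_green_base: round green push key, cap 28 mm across on a black bezel 34 mm across. Origin: centre of the bezel's underside, on the deck; axes as the balance's
- key_blue_base: round blue push key, cap 28 mm across on a black bezel 34 mm across. Origin: centre of the bezel's underside, on the deck; axes as the balance's; cap top 13 mm above the deck. To be left alone
- key_blue (a joint): how far the blue key is pressed, m: 0 up, 0.006 at its hard stop; a spring lifts it when let go
- key_red_base: round red push key, cap 28 mm across on a black bezel 34 mm across. Origin: centre of the bezel's underside, on the deck; axes as the balance's; cap top 13 mm above the deck. To be left alone
- key_red (a joint): how far the red key is pressed, m: 0 up, 0.006 at its hard stop; a spring lifts it when let go
- key_yellow_base: round yellow push key, cap 28 mm across on a black bezel 34 mm across. Origin: centre of the bezel's underside, on the deck; axes as the balance's; cap top 13 mm above the deck. To be left alone
- key_yellow (a joint): how far the yellow key is pressed, m: 0 up, 0.006 at its hard stop; a spring lifts it when let go
- pan_jar: loose clear sample jar with leaves inside, 50 mm across, 57 mm tall, standing near the middle of the pan. Origin: centre of its underside, z up. To be left alone
- side_jar: loose sample jar of the same kind, 50 mm across, 57 mm tall, on the worktop right of the balance. Origin: centre of its underside
- dropper: loose brown dropper bottle with green cap, 33 mm across, 83 mm tall, on the worktop right of the balance. Origin: centre of its underside
- glass_beaker: loose clear beaker, 52 mm across, 67 mm tall, on the worktop right of the balance. Origin: centre of its underside
There are look-alikes about, which are no part of the job. Of the things that look like the dropper, the smaller one is meant. What is shaped like the glass_beaker but turquoise is not meant.

How it is judged:
By the outcome, as a careful person would: the job done as asked, in the order asked, and still so for the second after the job is handed in, with the robot touching nothing.
It also fails if it takes over 45 s, if anything falls off the work surface, if the arm or the gripper's body presses on something with over 40 N, if the wrist force passes 120 N, or if a joint passes its speed limit or range.

## Working session

There is one attempt and no reset: what is moved stays moved. The work goes in short steps, Python scripts to look and compute and a tool call to move; the robot and the scene stay as the last step left them, time stands still between calls to the robot, and variables do not carry over. Pictures are saved under pics/ and viewed, at most 10 in all, crops included, and the job is handed in when it is done.

Besides the shell and the picture viewer there is one more tool, called after "Emit:" as name(argument=value, ...) on one line, values as JSON. carry_out: Moves the arm, as the interface text tells. Its arguments: {"type":"object","properties":{"increments":{"type":"array","items":{"type":"object","properties":{"fingers":{"type":"number"},"dx":{"type":"number"},"dy":{"type":"number"},"dz":{"type":"number"},"roll":{"type":"number"}}}},"force":{"type":"number"}},"required":["increments"]}

```bash
mkdir -p pics; python3 - <<'E'
from plant import env, vision
import cv2, numpy as np, pickle
for n in("scene","top"):
    d=vision.get_image(n); pickle.dump(d,open(f"{n}.pkl","wb")); cv2.imwrite(f"pics/{n}0.png",d["img"][:,:,::-1])
    print(n,d["t"],d["distortion"],-np.array(d["R"]).T@d["t"])
print(env.get_state())
E
```

```text
scene [0.34925219 0.40507623 0.85081998] [-0.02556579  0.          0.          0.          0.        ] [0.10081689 0.44346309 0.89617795]
top [-0.20400769  0.54663726  1.45264434] [0.04742018 0.         0.         0.         0.        ] [ 0.30220371 -0.20740769  1.52192706]
{'clock': 0.1, 'qpos': array([-1.38576029e+00,  4.86822159e-02,  9.77258857e-02,  1.62203367e+00,
        1.93019343e-05,  1.44298308e+00]), 'joint_velocities': array([ 0.00039669, -0.00166369,  0.00237792, -0.00042135, -0.00020368,
       -0.00034577]), 'joint_torque': array([ 2.48311480e-03, -3.39852548e+01,  3.20935142e+01,  1.58249756e-02,
       -5.57236910e-05,  1.14116322e-06]), 'ee_pos': array([ 0.16146027, -0.49895111,  0.23021702]), 'eef_rot': array([-3.13941934e+00, -2.98761866e-04,  3.12848932e-01]), 'contact_force': array([ 0.80301675, -0.59980071, -0.77899246]), 'wrist_torque': array([ 0.06568883, -0.03591162, -0.01088597]), 'grip_force': 0.0, 'finger_gap': 0.08542975146027312}
```

View pics/top0.png

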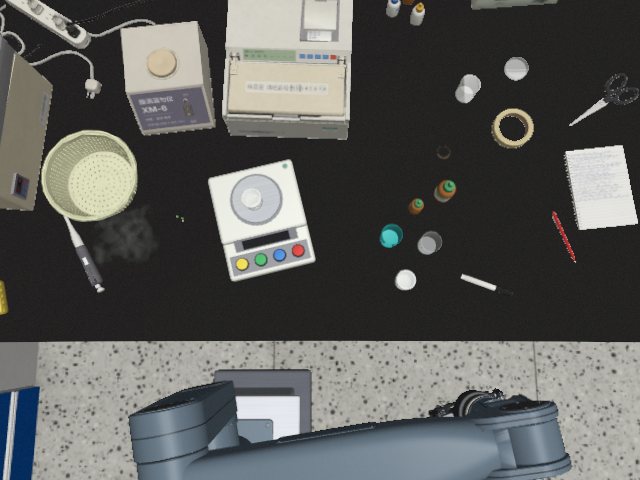

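View pics/scene0.png

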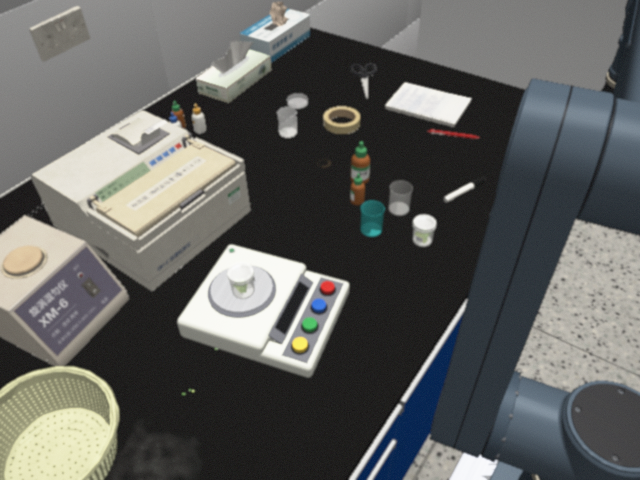

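The top picture shows the keys left to right: yellow (242,264), green (261,259), blue (280,255) and red (298,250). The scene picture agrees, with green at (310,324). The only other green spot on the balance is a small dot at top (284,166), which is on the rear housing and not a key.

```bash
cat > h.py <<'E'
import cv2, numpy as np
def K(d): return np.array([[d["fx"],0,d["cx"]],[0,d["fy"],d["cy"]],[0,0,1]])
def ray(d,uv,z):
    n=cv2.undistortPoints(np.array([[uv]],float),K(d),np.array(d["distortion"]))[0,0]
    R=np.array(d["R"]);c=-R.T@d["t"];v=R.T@np.array([n[0],n[1],1]);return c+v*(z-c[2])/v[2]
def proj(d,P): return cv2.projectPoints(np.array(P,float).reshape(-1,1,3),cv2.Rodrigues(np.array(d["R"]))[0],np.array(d["t"],float),K(d),np.array(d["distortion"]))[0][:,0]
HUE=dict(yellow=(22,35),green=(50,85),blue=(100,125),red=(0,8))
def blob(d,c,near,r=14):
    h=cv2.cvtColor(d["img"],cv2.COLOR_RGB2HSV);lo,hi=HUE[c]
    m=(h[...,0]>=lo)&(h[...,0]<=hi)&(h[...,1]>120)&(h[...,2]>60)
    if c=="red": m|=(h[...,0]>172)&(h[...,1]>120)&(h[...,2]>60)
    v,u=np.nonzero(m);k=np.hypot(u-near[0],v-near[1])<r
    return (u[k].mean(),v[k].mean()),k.sum()
E
python3 - <<'E'
from h import *; import pickle
N=dict(top=dict(yellow=(242,264),green=(261,259),blue=(280,255),red=(298,250)),scene=dict(yellow=(300,344),green=(310,324),blue=(319,306),red=(327,287)))
for n in N:
    d=pickle.load(open(n+".pkl","rb"))
    for c,p in N[n].items():
        uv,k=blob(d,c,p,10 if n=="top" else 11); print(n,c,np.round(uv,1),k,ray(d,uv,.053).round(4), d["z_map"][int(uv[1]),int(uv[0])])
    u,v=map(int,N[n]["green"])
    cv2.imwrite(f"pics/c_{n}.png",cv2.resize(d["img"][v-40:v+40,u-50:u+50,::-1],None,fx=6,fy=6,interpolation=cv2.INTER_CUBIC))
E
```

```text
top yellow [241.6 263.6] 109 [ 0.4736 -0.0159  0.053 ] 1.4776974
top green [260.4 259.1] 101 [ 0.4849 -0.0627  0.053 ] 1.4805964
top blue [279.  254.5] 104 [ 0.4965 -0.1089  0.053 ] 1.4740194
top red [297.7 250. ] 103 [ 0.5077 -0.1556  0.053 ] 1.4861841
scene yellow [299.5 344.8] 198 [ 0.473  -0.0132  0.053 ] 1.0129311
scene green [309.2 324.5] 156 [ 0.4845 -0.0596  0.053 ] 1.0458602
scene blue [318.5 305.5] 167 [ 0.4957 -0.1059  0.053 ] 1.0758251
scene red [327.2 287.5] 157 [ 0.5071 -0.1524  0.053 ] 1.1003116
```

View pics/c_top.png

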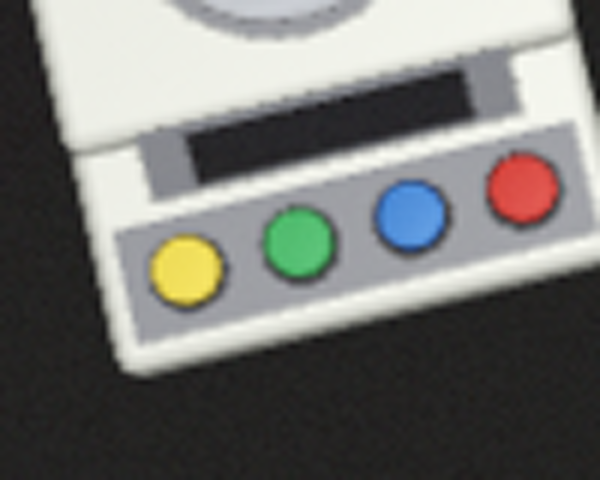

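The crop confirms green is second from the left, between yellow and blue, and both views put it at about (0.485, -0.061). I'll move above it at height, closing the fingers on the way.

Emit:
carry_out(increments=[{"dx":14,"dy":-10,"fingers":0},{"dx":28,"dy":-20,"fingers":0},{"dx":28,"dy":-20,"fingers":0},{"dx":28,"dy":-20,"fingers":0},{"dx":28,"dy":-20,"fingers":0},{"dx":28,"dy":-20,"fingers":0},{"dx":28,"dy":-20,"fingers":0},{"dx":28,"dy":-20,"fingers":0},{"dx":28,"dy":-20,"fingers":0},{"dx":28,"dy":-20,"fingers":0},{"dx":28,"dy":-20,"fingers":0},{"dx":28,"dy":-20,"fingers":0},{"dx":28,"dy":-20,"fingers":0},{"dx":28,"dy":-20,"fingers":0},{"dx":28,"dy":-20,"fingers":0},{"dx":28,"dy":-20,"fingers":0},{"dx":8.6,"dy":-7,"dz":30,"fingers":0},{"dz":40,"fingers":0},{"fingers":0},{"fingers":0}], force=20)

```text
invalid input at $.increments[0]: expected keys fingers, dx, dy, dz, roll
```

Emit:
carry_out(increments=[{"dx":14,"dy":-10,"dz":0,"roll":0,"fingers":0},{"dx":28,"dy":-20,"dz":0,"roll":0,"fingers":0},{"dx":28,"dy":-20,"dz":0,"roll":0,"fingers":0},{"dx":28,"dy":-20,"dz":0,"roll":0,"fingers":0},{"dx":28,"dy":-20,"dz":0,"roll":0,"fingers":0},{"dx":28,"dy":-20,"dz":0,"roll":0,"fingers":0},{"dx":28,"dy":-20,"dz":0,"roll":0,"fingers":0},{"dx":28,"dy":-20,"dz":0,"roll":0,"fingers":0},{"dx":28,"dy":-20,"dz":0,"roll":0,"fingers":0},{"dx":28,"dy":-20,"dz":0,"roll":0,"fingers":0},{"dx":28,"dy":-20,"dz":0,"roll":0,"fingers":0},{"dx":28,"dy":-20,"dz":0,"roll":0,"fingers":0},{"dx":28,"dy":-20,"dz":0,"roll":0,"fingers":0},{"dx":28,"dy":-20,"dz":0,"roll":0,"fingers":0},{"dx":28,"dy":-20,"dz":0,"roll":0,"fingers":0},{"dx":28,"dy":-20,"dz":0,"roll":0,"fingers":0},{"dx":9,"dy":-7,"dz":30,"roll":0,"fingers":0},{"dx":0,"dy":0,"dz":40,"roll":0,"fingers":0},{"dx":0,"dy":0,"dz":0,"roll":0,"fingers":0},{"dx":0,"dy":0,"dz":0,"roll":0,"fingers":0}], force=20)

```text
clock: 2.6
ee_pos: [0.4857, -0.0613, 0.1626]
eef_rot: [3.141, -0.001, 0.313]
contact_force: [0.5, 0.8, -0.1]
finger_gap: -0.0004
grip_force: 0.0
```

Emit:
carry_out(increments=[{"dx":0,"dy":0,"dz":30,"roll":0,"fingers":0},{"dx":0,"dy":0,"dz":30,"roll":0,"fingers":0},{"dx":0,"dy":0,"dz":20,"roll":0,"fingers":0},{"dx":0,"dy":0,"dz":0,"roll":0,"fingers":0},{"dx":0,"dy":0,"dz":0,"roll":0,"fingers":0}])

```text
clock: 3.22
ee_pos: [0.4871, -0.0621, 0.0838]
eef_rot: [3.139, -0.003, 0.313]
contact_force: [-0.6, -0.3, 0.6]
finger_gap: -0.0
grip_force: 0.0
```

```bash
cat > rd.py <<'E'
from plant import env, vision
import numpy as np
P=[];F=[]
for i in range(5):
    d=vision.get_image("scene"); s=env.get_state(); P.append(s["ee_pos"]);F.append(s["contact_force"])
print(s["clock"],np.mean(P,0).round(4),np.std(P,0).round(4),np.mean(F,0).round(2),np.std(F,0).round(2))
E
python3 - <<'E'
from rd import *; from h import *
p=np.mean(P,0)
cv2.imwrite("pics/c1.png",cv2.resize(d["img"][264:364,245:375,::-1],None,fx=6,fy=6,interpolation=cv2.INTER_CUBIC))
q=proj(d,[p]); print("tcp px in crop",(q-[245,264])*6)
E
```

```text
3.475 [ 0.4868 -0.062   0.0833] [0.0003 0.0001 0.0005] [-0.17 -0.52  0.4 ] [0.33 0.69 0.49]
tcp px in crop [[380.77514531 293.65393132]]
```

View pics/c1.png

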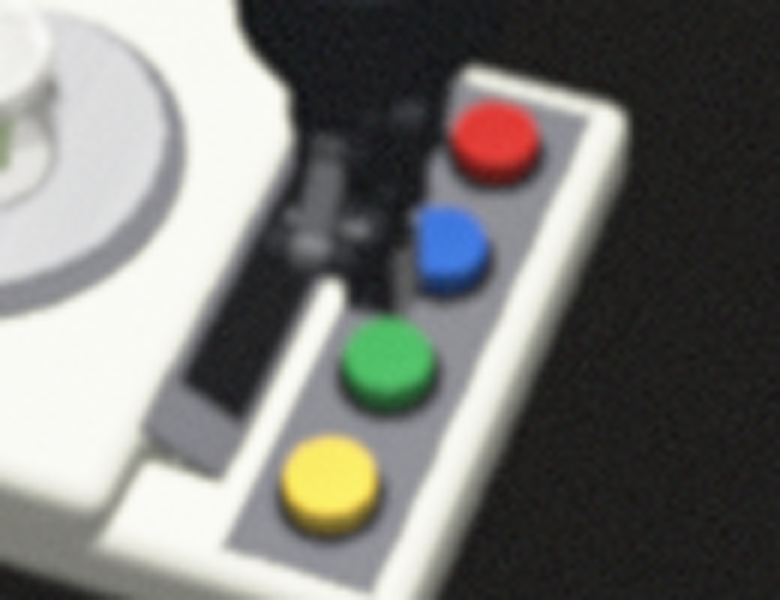

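The fingertips are at about (380,300) in the crop, just above the green cap at (390,360) and clear of blue. Next I'll lower to just above the cap with a 1.6 mm correction.

Emit:
carry_out(increments=[{"dx":-1.5,"dy":-1.5,"dz":10,"roll":0,"fingers":0},{"dx":0,"dy":0,"dz":10,"roll":0,"fingers":0},{"dx":0,"dy":0,"dz":5,"roll":0,"fingers":0},{"dx":0,"dy":0,"dz":0,"roll":0,"fingers":0},{"dx":0,"dy":0,"dz":0,"roll":0,"fingers":0}])

```text
clock: 4.1
ee_pos: [0.4837, -0.0607, 0.0564]
eef_rot: [3.141, -0.0, 0.313]
contact_force: [0.5, -0.7, -0.6]
finger_gap: -0.0002
grip_force: 0.0
```

```bash
python3 rd.py; python3 rd.py
```

```text
4.35 [ 0.4839 -0.0607  0.0566] [0. 0. 0.] [ 0.44 -0.04 -0.15] [0.43 0.52 0.3 ]
4.6 [ 0.4837 -0.0606  0.0565] [0.0001 0.     0.0001] [-0.04  0.44 -0.16] [0.55 0.6  0.52]
```

Emit:
carry_out(increments=[{"dx":0,"dy":0,"dz":1,"roll":0,"fingers":0},{"dx":0,"dy":0,"dz":1,"roll":0,"fingers":0},{"dx":0,"dy":0,"dz":1,"roll":0,"fingers":0},{"dx":0,"dy":0,"dz":0,"roll":0,"fingers":0}])

```text
clock: 5.1
ee_pos: [0.4837, -0.0607, 0.0534]
eef_rot: [3.141, -0.0, 0.313]
contact_force: [-1.0, -0.1, 1.5]
finger_gap: -0.0002
grip_force: 0.8
```

```bash
python3 rd.py; python3 rd.py
```

```text
5.35 [ 0.4837 -0.0606  0.0534] [0. 0. 0.] [-0.26  0.07  1.46] [0.47 0.21 0.39]
5.6 [ 0.4837 -0.0606  0.0534] [0. 0. 0.] [0.02 0.01 1.48] [0.22 0.31 0.45]
```

Contact force is about 1.6 N, so the key is about 1.6 mm down, which matches the geometry. I'll press 2.6 mm more to about 4.2 mm and hold.

Emit:
carry_out(increments=[{"dx":0,"dy":0,"dz":1.3,"roll":0,"fingers":0},{"dx":0,"dy":0,"dz":1.3,"roll":0,"fingers":0},{"dx":0,"dy":0,"dz":0,"roll":0,"fingers":0},{"dx":0,"dy":0,"dz":0,"roll":0,"fingers":0},{"dx":0,"dy":0,"dz":0,"roll":0,"fingers":0},{"dx":0,"dy":0,"dz":0,"roll":0,"fingers":0},{"dx":0,"dy":0,"dz":0,"roll":0,"fingers":0},{"dx":0,"dy":0,"dz":0,"roll":0,"fingers":0},{"dx":0,"dy":0,"dz":0,"roll":0,"fingers":0},{"dx":0,"dy":0,"dz":0,"roll":0,"fingers":0},{"dx":0,"dy":0,"dz":0,"roll":0,"fingers":0},{"dx":0,"dy":0,"dz":0,"roll":0,"fingers":0},{"dx":0,"dy":0,"dz":0,"roll":0,"fingers":0},{"dx":0,"dy":0,"dz":0,"roll":0,"fingers":0},{"dx":0,"dy":0,"dz":0,"roll":0,"fingers":0},{"dx":0,"dy":0,"dz":0,"roll":0,"fingers":0}])

```text
clock: 7.6
ee_pos: [0.4837, -0.0606, 0.0507]
eef_rot: [3.142, -0.0, 0.313]
contact_force: [-0.5, 0.7, 3.6]
finger_gap: 0.0001
grip_force: 1.4
```

```bash
python3 rd.py; python3 rd.py
```

```text
7.85 [ 0.4837 -0.0606  0.0507] [0. 0. 0.] [-0.04  0.2   2.27] [0.49 0.36 0.52]
8.1 [ 0.4837 -0.0606  0.0507] [0. 0. 0.] [0.25 0.2  2.56] [0.35 0.53 0.23]
```

The hold was at about 2.6 N (about 4 mm) for roughly 2.3 s. Now I'll release straight up.

Emit:
carry_out(increments=[{"dx":0,"dy":0,"dz":-6,"roll":0,"fingers":0},{"dx":0,"dy":0,"dz":-20,"roll":0,"fingers":0},{"dx":0,"dy":0,"dz":-30,"roll":0,"fingers":0},{"dx":0,"dy":0,"dz":-40,"roll":0,"fingers":0},{"dx":0,"dy":0,"dz":-40,"roll":0,"fingers":0},{"dx":0,"dy":0,"dz":-30,"roll":0,"fingers":0},{"dx":0,"dy":0,"dz":-10,"roll":0,"fingers":0},{"dx":0,"dy":0,"dz":0,"roll":0,"fingers":0},{"dx":0,"dy":0,"dz":0,"roll":0,"fingers":0},{"dx":0,"dy":0,"dz":0,"roll":0,"fingers":0}])

```text
clock: 9.35
ee_pos: [0.4828, -0.0604, 0.225]
eef_rot: [-3.14, 0.003, 0.313]
contact_force: [-0.2, 0.0, -0.5]
finger_gap: -0.0002
grip_force: 0.0
```

```bash
python3 - <<'E'
from rd import *; import cv2
cv2.imwrite("pics/end.png",d["img"][:,:,::-1])
E
```

```text
9.6 [ 0.4832 -0.0605  0.2258] [0.0002 0.0001 0.0004] [-0.07 -0.01  0.04] [0.34 0.24 0.35]
```

View pics/end.png

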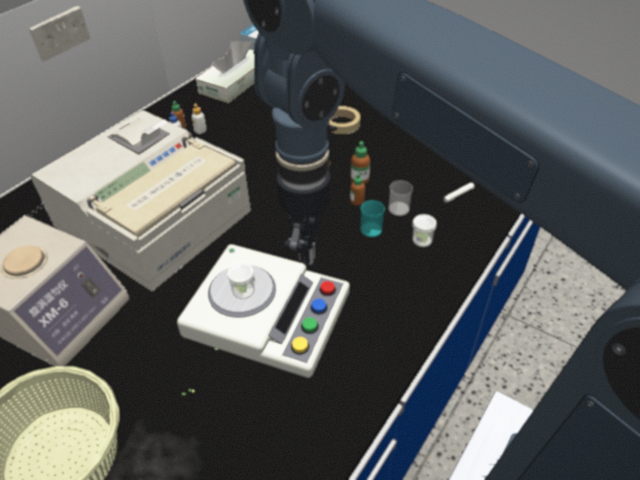

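The jar is still on the pan at (241,280), the green key at (310,324) is up, nothing else has moved, and the gripper is 17 cm clear.

```bash
python3 -c "
from plant import env
print(env.finish_job())"
```

```text
the job is handed in; nothing more can be done
None
```

I pressed the green key about 4 mm down (about 2.6 N), held it for roughly 2.3 s, released it and withdrew 17 cm, touching nothing else; the job is handed in, but no verdict came back.

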